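# Count to the third lane and slide the cap in

### The arm

A 6-joint arm with a two-finger parallel gripper is mounted at the origin on the work surface; the furniture and walls round the work are solid. World frame = base frame: x ahead of the robot, y to its left, z up, the work surface at z = 0. Lengths are in m, angles in rad, forces in N, time in s.
With the tool pointing down it reaches from about 0.3 to 0.775 m from the base axis. Payload 14.6 kg.
Tool frame: the origin (TCP) lies on the centre line of the jaws, within the pads' length; the fingertips stand 8 mm ahead of it and the grasp point (between the pads) lies 11 mm behind it; z points along the fingers, y is the direction in which the jaws open and shut (so a half turn about z gives the same grasp; the last joint's range is limited). The gripper opens to 94 mm and grips with 3 to 60 N. Pads are 16 mm wide; open, the fingers measure 119 mm over their backs; the gripper's body (75 mm by 177 mm) begins 78 mm behind the grasp point.
Start: joints at [-1.368, 0.3, 1.521, -0, 1.321, -0.067], TCP at [0.147, -0.53, 0.213] pointing down, gripper open.
Joint ranges: [-3.03, 3.03], [-0.79, 2.21], [0.23, 2.52], [-1.04, 4.18], [0, 3.07], [-2.55, 2.55]. Speed limits (rad/s): [2.22, 2.22, 2.57, 3.14, 3.14, 3.14].

### API

Orientations are given as a unit quaternion [x, y, z, w].
In Python, from bench import * gives the robot as it stands.
- The arm moves only by the shell command python3 -m creep 'ROWS' [FORCE]. ROWS is JSON, a list of rows, each a list of 7 numbers: the opening, from 0 (shut) to 1 (fully open), then the shift along the tool's x, y, z each as a share of 10 cm, from -1 to 1, then the turn, a rotation vector about the tool's x, y, z each as a share of pi/2 rad, from -1 to 1. In form: [[fingers, x, y, z, rx, ry, rz], ...]. A call has 1 to 5 rows; each row is the pose to reach, as a shift and turn from the pose measured when the call began, along the tool's axes at that moment; what a row does not reach only later rows make up. A row lasts 1/8 s, in which the tool goes at most 62.5 mm and 10.7 degrees, less where a joint would pass 70% of its speed; a pose out of reach is approached as far as the arm can. A call with a number of a shift or a turn outside -1 to 1 is refused whole. A call with a gripper value outside its range is refused whole. The fingers move at their own pace and stop on an object; FORCE is the grip in N (left out, the last holds). Time passes only in rows, so rows that repeat a pose let the fingers close. It gives the time, the measured TCP pose, the force and the opening at its end, in the units of the state.
- get_state(): the state, without advancing time (a new reading comes with each control period).
- get_image(name): name is "scene" or "top" or "wrist"; returns a dict with "pixels" (420x560x3 uint8, red, green, blue), "intrinsics" (3x3 intrinsics, pixels), "k1" (the pictures are not rectified: a ray, as slopes to the right and down, at radius r is drawn at 1 + k1 r^2 times it, then the intrinsics apply), "R" (3x3) and "t" (3): a world point X has camera coordinates R X + t. Camera axes: x right, y down, z forward; pixel columns grow to the right and rows downward; lengths in m; the calibration is good to about 2 mm. A picture is of the moment at which its call begins. There is no depth.
- hand_in(): hands the job in, once; it reports no verdict.
The state is a dict: "clock": time; "joint_positions": joint angles; "qd": joint speeds; "joint_torque": joint torques, N m; "position": TCP position; "eef_rot": TCP orientation; "ft_force": force on the tool from outside, world axes, zero at the start; "wrist_torque": the same for the moment, N m; "opening": opening from 0.0 (shut) to 1.0 (fully open).
Only numpy, scipy, OpenCV 4.12 (cv2) and the standard library are available. Lean on these libraries where they do the work, as an engineer would, in place of code of your own. Each camera call takes 0.05 s, during which the arm holds its last target.

### The job

Starting at the end of the rack with the knobbed post, run a fingertip along the rail and flick the springy tabs of the first, second and third lanes in turn, leaving the fourth tab alone. Then push the loose cap that stands in front of the rack along the table into that third lane until it is fully home against the rail; only push it, never lift or tip it. Leave the caps already in the rack, the cartridge and the tin where they are.

Things in the scene. Friction and masses are not known exactly. Their poses are not given: they have to be found in the camera images.
- rack: fixed four-lane comb rack, 316 mm wide, 74 mm deep. Origin on the table, in the middle of the lane mouths; x runs into the lanes (away from the robot), y to the left, z up. Five grey dividers 6 mm thick, 30 mm tall, from x = 0.002 to 0.048 at y = 0, +-0.076, +-0.152. The four lanes between are 70 mm wide, centred at y = 0.114, 0.038, -0.038, -0.114, with the bare table as floor.
- rail_edge (a point): middle of the upper front edge of the aluminium rail (rack x = 0.048, y = 0, z = 0.045 m). The rail runs across the back of the whole rack, x = 0.048 to 0.074, 45 mm tall; its front face is the back stop of the lanes, and one springy tab stands on it behind each lane.
- index_post: steel post with a round black knob 28 mm in diameter, 60 mm tall in all, fixed on the table at one end of the rail (rack x = 0.061, y = +0.174 or -0.174, either end). It marks the end from which lanes are counted. Origin at the centre of its underside.
- end_foot: low round steel foot, 30 mm diameter, 11 mm tall, fixed at the other end of the rail, without knob. Origin at the centre of its underside.
- tab_a (a joint): white springy tab, 24 mm along rack x, 4 mm along y, standing 38 mm up from its hinge on the rail (hinge along rack x, at rack x = 0.061, y = +0.114, z = 0.045 m). Value in rad: 0 upright, positive bent toward rack -y, up to 1.4 either way; 0.1 N m/rad, 1 to 3 N at a fingertip; springs upright once the finger has slid over it.
- tab_b (a joint): white springy tab, 24 mm along rack x, 4 mm along y, standing 38 mm up from its hinge on the rail (hinge along rack x, at rack x = 0.061, y = +0.038, z = 0.045 m). Value in rad: 0 upright, positive bent toward rack -y, up to 1.4 either way; 0.1 N m/rad, 1 to 3 N at a fingertip; springs upright once the finger has slid over it.
- tab_c (a joint): white springy tab, 24 mm along rack x, 4 mm along y, standing 38 mm up from its hinge on the rail (hinge along rack x, at rack x = 0.061, y = -0.038, z = 0.045 m). Value in rad: 0 upright, positive bent toward rack -y, up to 1.4 either way; 0.1 N m/rad, 1 to 3 N at a fingertip; springs upright once the finger has slid over it.
- tab_d (a joint): white springy tab, 24 mm along rack x, 4 mm along y, standing 38 mm up from its hinge on the rail (hinge along rack x, at rack x = 0.061, y = -0.114, z = 0.045 m). Value in rad: 0 upright, positive bent toward rack -y, up to 1.4 either way; 0.1 N m/rad, 1 to 3 N at a fingertip; springs upright once the finger has slid over it.
- tab_a_top (a point): middle of the upper edge of tab_a when upright (rack x = 0.061, y = +0.114, z = 0.083 m); fixed to the rack, it does not follow the bent tab.
- tab_b_top (a point): middle of the upper edge of tab_b when upright (rack x = 0.061, y = +0.038, z = 0.083 m); fixed to the rack, it does not follow the bent tab.
- tab_c_top (a point): middle of the upper edge of tab_c when upright (rack x = 0.061, y = -0.038, z = 0.083 m); fixed to the rack, it does not follow the bent tab.
- tab_d_top (a point): middle of the upper edge of tab_d when upright (rack x = 0.061, y = -0.114, z = 0.083 m); fixed to the rack, it does not follow the bent tab.
- loose_cap: the blue ring cap that stands by itself on the table in front of the rack: 62 mm diameter at its widest contact (64 mm overall), 28 mm tall, 20 to 45 g, solid to the touch. Origin at the centre of its underside. Home against the rail its centre lies at rack x = 0.017, so that 14 mm of it still stick out of the lane mouth.
- stock_cap_left: blue ring cap, 64 mm diameter, 28 mm tall, loose, already home in the left end lane of the rack (rack y = +0.114); to be left there. Origin at the centre of its underside.
- stock_cap_right: blue ring cap, 64 mm diameter, 28 mm tall, loose, already home in the right end lane of the rack (rack y = -0.114); to be left there. Origin at the centre of its underside.
- cartridge: cream filter cartridge with a black ring, 45 mm diameter, 72 mm tall, standing loose to the left of the work; a bystander. Origin at the centre of its underside.
- tin: open grey tin of black rings, 68 mm diameter, 22 mm tall, loose, to the right of the work; a bystander. Origin at the centre of its underside.
There are look-alikes about, which are no part of the job. Leave any red look-alike of the loose_cap alone.

How it is judged:
By the outcome, as a careful person would: the job done as asked, in the order asked, and still so for the second after the job is handed in, with the robot touching nothing.
It also fails if it takes over 54 s, if anything falls off the work surface, if the arm or the gripper's body presses on something with over 40 N, if the wrist force passes 120 N, or if a joint passes its speed limit or range.

## Working session

There is one attempt and no reset: what is moved stays moved. The work goes in short steps, Python scripts to look and compute and a shell command to move; the robot and the scene stay as the last step left them, time stands still between calls to the robot, and variables do not carry over. Pictures are saved under pics/ and viewed, and the job is handed in when it is done.

```bash
mkdir -p pics; ls; python3 - <<'E'
from bench import *
import cv2
s=get_state();print(s)
for n in("scene","top","wrist"):
    i=get_image(n);cv2.imwrite(f"pics/{n}0.png",i["pixels"][:,:,::-1]);print(n,i["intrinsics"],i["k1"],i["R"],i["t"])
E
```

```text
pics
{'clock': 0.0, 'joint_positions': array([-1.36761446e+00,  3.00428802e-01,  1.52156090e+00,  1.50298881e-05,
        1.32071163e+00, -6.66266764e-02]), 'qd': array([-0.00078087, -0.00092682, -0.00079655,  0.00143788,  0.0001672 ,
       -0.0006163 ]), 'joint_torque': array([-1.79866092e-04, -5.31812167e+01, -3.52737522e+01,  7.08525768e-02,
        2.44601921e-02, -1.08668087e-04]), 'position': array([ 0.14653736, -0.52986227,  0.21291807]), 'eef_rot': array([ 9.90914309e-01,  1.34493584e-01, -3.05563297e-05, -5.53543596e-04]), 'ft_force': array([-0.13923345,  0.23007172,  0.67830814]), 'wrist_torque': array([0.00648525, 0.01042958, 0.06118904]), 'opening': 0.9988680395369924}
scene [[435.48200136   0.         276.85024062]
 [  0.         435.48200136 204.23546288]
 [  0.           0.           1.        ]] -0.10503593211987111 [[-0.79941779 -0.60057167 -0.0156484 ]
 [-0.4350296   0.59663687 -0.6743691 ]
 [ 0.41434339 -0.53229514 -0.73822858]] [0.44758804 0.3064229  0.92102226]
top [[403.53290549   0.         285.08865122]
 [  0.         403.53290549 209.56678763]
 [  0.           0.           1.        ]] -0.04760455961548132 [[ 0.02490421 -0.99958877 -0.01421514]
 [-0.98467101 -0.02207203 -0.17301973]
 [ 0.17263482  0.01830616 -0.98481577]] [-0.00824843  0.55471977  1.24729362]
wrist [[331.89725231   0.         276.8837562 ]
 [  0.         331.89725231 208.9903269 ]
 [  0.           0.           1.        ]] -0.0465378943561086 [[ 2.65857612e-01 -9.64012208e-01 -4.40073994e-04]
 [-9.39345295e-01 -2.59157465e-01  2.24650449e-01]
 [-2.16679824e-01 -5.93116505e-02 -9.74439317e-01]] [-0.5484684  -0.02226316  0.38940108]
```

View pics/scene0.png

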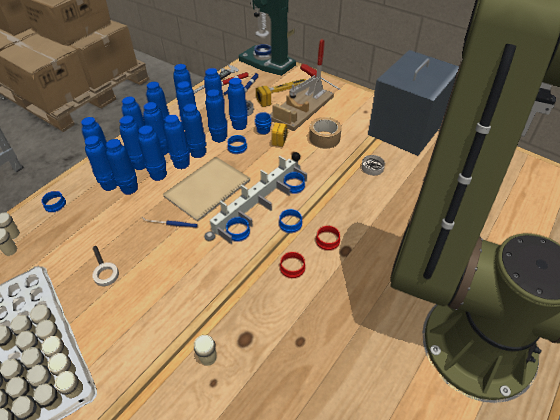

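View pics/top0.png

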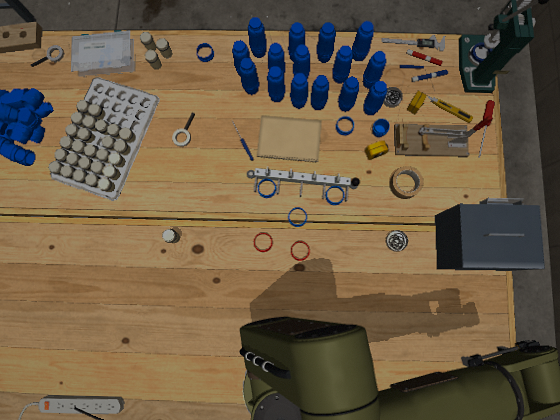

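View pics/wrist0.png

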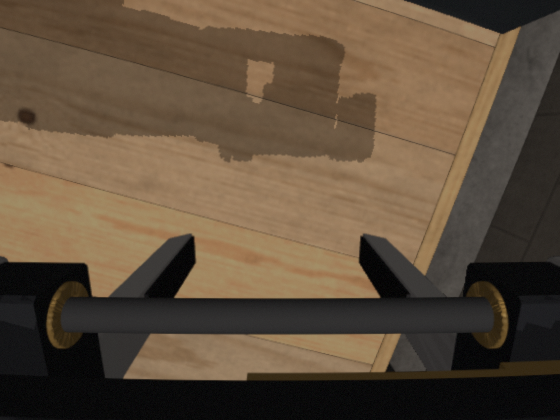

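The knobbed post is at the robot's right end of the rack: top view about (355,182), scene about (295,157). So lanes count from the right: tab_d, tab_c, tab_b, and the third lane is at y=+0.038. The loose blue cap is at top (298,216), scene (290,221), with two red look-alikes nearer the robot. I'll zoom in to measure.

```bash
cat > h.py <<'E'
import numpy as np, cv2
from bench import *
def ray(im,u,v):
    K=im["intrinsics"];x=(u-K[0,2])/K[0,0];y=(v-K[1,2])/K[1,1]
    rd=np.hypot(x,y);r=rd
    for _ in range(30): r=rd/(1+im["k1"]*r*r)
    s=r/rd if rd>0 else 1
    R=np.array(im["R"]);t=np.array(im["t"])
    d=R.T@np.array([x*s,y*s,1]);return -R.T@t,d/np.linalg.norm(d)
def plane(im,u,v,z):
    c,d=ray(im,u,v);return c+d*(z-c[2])/d[2]
def tri(a,b):
    A=0;B=0
    for c,d in(a,b):
        P=np.eye(3)-np.outer(d,d);A=A+P;B=B+P@c
    X=np.linalg.solve(A,B);return X,[np.linalg.norm((np.eye(3)-np.outer(d,d))@(X-c)) for c,d in(a,b)]
def proj(im,X):
    p=np.array(im["R"])@X+im["t"];x,y=p[:2]/p[2];r2=x*x+y*y;K=im["intrinsics"]
    f=1+im["k1"]*r2;return K[0,0]*x*f+K[0,2],K[1,1]*y*f+K[1,2]
def crop(im,name,x0,y0,x1,y1,k):
    cv2.imwrite(f"pics/{name}.png",cv2.resize(im["pixels"][y0:y1,x0:x1,::-1],None,fx=k,fy=k,interpolation=cv2.INTER_CUBIC))
E
python3 - <<'E'
from h import *
a=get_image("top");b=get_image("scene")
crop(a,"t1",235,155,370,255,5);crop(b,"s1",195,140,325,290,4)
import pickle;pickle.dump((a,b),open("im0.pkl","wb"))
for n,im in(("top",a),("scene",b)):
    h=cv2.cvtColor(im["pixels"],cv2.COLOR_RGB2HSV)
    m=cv2.inRange(h,(100,120,50),(125,255,255))
    for c in cv2.findContours(m,cv2.RETR_EXTERNAL,cv2.CHAIN_APPROX_NONE)[0]:
        if cv2.contourArea(c)>100: 
            x=cv2.boundingRect(c)
            if 190<x[0]<360 and x[1]>160:print(n,x,cv2.fitEllipse(c))
E
```

```text
top (258, 178, 18, 20) ((266.4303894042969, 187.8349609375), (17.237409591674805, 18.777029037475586), 1.130802035331726)
scene (226, 217, 24, 24) ((237.7013397216797, 228.2085418701172), (22.39251708984375, 23.837718963623047), 143.800048828125)
scene (279, 209, 23, 24) ((290.1742248535156, 220.50950622558594), (22.432174682617188, 22.933414459228516), 8.147170066833496)
scene (284, 172, 21, 21) ((294.53692626953125, 181.42811584472656), (19.32358741760254, 21.50176239013672), 137.0792236328125)
```

View pics/t1.png

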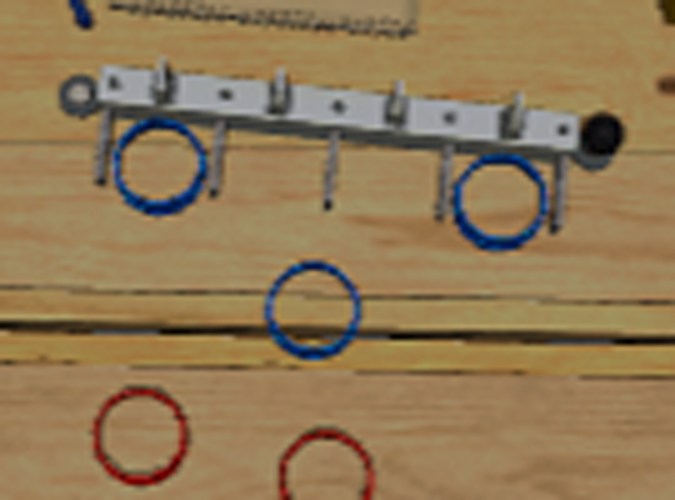

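View pics/s1.png

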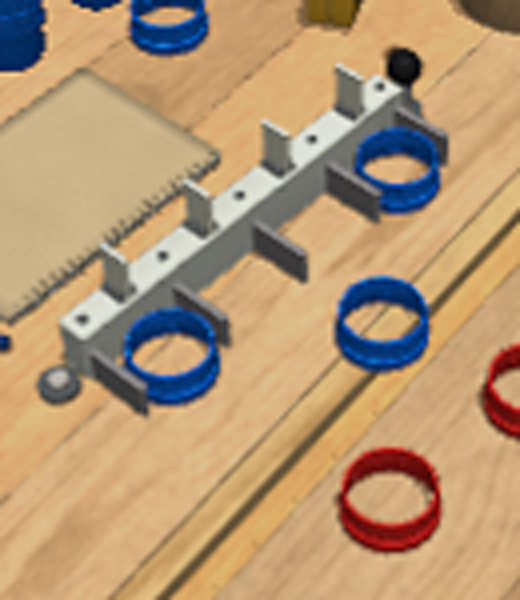

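```bash
python3 - <<'E'
from h import *
import pickle;a,b=pickle.load(open("im0.pkl","rb"))
T=lambda x,y:((x-2)/5+235,(y-2)/5+155)
S=lambda x,y:((x-1.5)/4+195,(y-1.5)/4+140)
P={}
for n,t,s in [("knob",(601,135),(403,67)),("foot",(78,94),(59,381)),("tabA",(163,68),(116,254)),("tabB",(280,77),(198,192)),("tabC",(399,88),(276,130)),("tabD",(517,100),(350,74)),("cap rim",(313,308),(383,308)),("screwL",(113,82),(83,319)),("screwR",(563,130),(380,87))]:
    X,e=tri(ray(a,*T(*t)),ray(b,*S(*s)));P[n]=X;print(n,X.round(4),np.round(e,4))
d=P["foot"]-P["knob"];print(np.hypot(*d[:2]));
yaw=np.arctan2(-d[0],d[1]);print("yaw",yaw)
d=P["screwL"]-P["screwR"];print(np.arctan2(-d[0],d[1]))
for n in "scene","top":pass
# cap rim via plane z=.028 in both
for im,nm in((a,"top"),(b,"scene")):
    h=cv2.cvtColor(im["pixels"],cv2.COLOR_RGB2HSV);m=cv2.inRange(h,(100,110,40),(128,255,255))
    if nm=="top": m[:204]=0;m[230:]=0;m[:,:280]=0;m[:,315:]=0
    else: m[:205]=0;m[240:]=0;m[:,:275]=0;m[:,310:]=0
    p=cv2.findNonZero(m);(x,y),r=cv2.minEnclosingCircle(p);print(nm,x,y,r,cv2.boundingRect(p),plane(im,x,y,.028).round(4),plane(im,x,y,.014).round(4))
E
```

```text
knob [ 0.6538 -0.2189  0.0465] [0.0014 0.0014]
foot [0.6838 0.1268 0.0068] [0.0006 0.0006]
tabA [0.682  0.0644 0.076 ] [0.0012 0.0012]
tabB [ 0.6776 -0.011   0.0736] [0.002 0.002]
tabC [ 0.6715 -0.0871  0.0751] [0.002 0.002]
tabD [ 0.6647 -0.1625  0.0755] [0.0024 0.0024]
cap rim [ 0.5387 -0.034   0.0282] [0.0015 0.0015]
screwL [0.6818 0.0996 0.045 ] [0.0001 0.0001]
screwR [ 0.6574 -0.1948  0.0425] [0.0012 0.0012]
0.3469543640841391
yaw -0.0867103553391716
-0.08255480577575665
top 297.23077392578125 216.61538696289062 9.646201133728027 (288, 207, 19, 20) [ 0.5359 -0.0348  0.028 ] [ 0.5382 -0.035   0.014 ]
scene 290.0826110839844 220.53189086914062 11.875285148620605 (279, 209, 23, 24) [ 0.533  -0.0222  0.028 ] [ 0.5398 -0.0319  0.014 ]
```

```bash
python3 - <<'E'
from h import *
i=get_image("wrist");print(-np.array(i["R"]).T@i["t"],get_state()["clock"])
E
python3 -m creep '[[1,0.5,-0.35,-0.5,0,0,0.1],[1,1,-0.7,-1,0,0,0.226],[1,1,-0.7,-1,0,0,0.226]]'
```

```text
[ 0.20928235 -0.51142833  0.38445072] 0.3
clock: 0.68
position: [0.2255, -0.4347, 0.3156]
eef_rot: [0.999, -0.044, 0.001, 0.001]
ft_force: [-0.1, -0.3, -1.4]
opening: 1.001
```

```bash
for k in 1 2 3; do :; done
python3 -m creep '[[0.2,0.3,-0.5,0,0,0,0],[0.2,0.6,-1,0,0,0,0]]'
python3 -m creep '[[0,0.3,-0.5,0,0,0,0],[0,0.6,-1,0,0,0,0]]'
python3 -m creep '[[0,0.3,-0.5,0,0,0,0],[0,0.6,-1,0,0,0,0]]'
python3 -m creep '[[0,0.3,-0.5,0,0,0,0],[0,0.6,-1,0,0,0,0],[0,0.6,-1,0,0,0,0]]'
python3 - <<'E'
from h import *
a=get_image("wrist");import pickle;pickle.dump(a,open("w1.pkl","wb"));crop(a,"w1",0,0,560,420,1.4)
E
```

```text
clock: 0.92
position: [0.2947, -0.3389, 0.3157]
eef_rot: [0.999, -0.044, 0.001, 0.001]
ft_force: [0.9, 0.2, -0.3]
opening: 0.825
clock: 1.18
position: [0.364, -0.2428, 0.3158]
eef_rot: [0.999, -0.044, 0.001, 0.001]
ft_force: [0.6, -1.3, 0.2]
opening: 0.611
clock: 1.42
position: [0.4334, -0.1467, 0.3159]
eef_rot: [0.999, -0.044, 0.001, 0.002]
ft_force: [1.4, -1.1, 0.0]
opening: 0.397
clock: 1.8
position: [0.5031, -0.0496, 0.315]
eef_rot: [0.999, -0.042, 0.001, 0.001]
ft_force: [0.2, 0.1, -0.7]
opening: 0.081
```

View pics/w1.png

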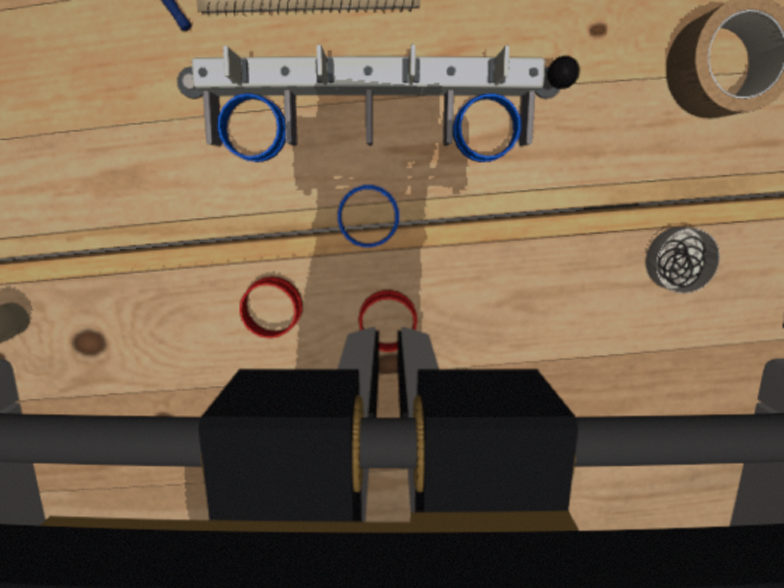

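Wrist view: rack is squared up with the image, rail screws at (203,72), (368,71), (537,72) in the enlarged picture, knob at (564,72), loose cap at (368,215), red caps at (271,306) and (388,320). I'll take a second wrist view further forward.

```bash

python3 -m creep '[[0,0.4,-0.0,0,0,0,0],[0,0.8,0,0.3,0,0,0],[0,0.8,0,0.3,0,0,0]]'
python3 - <<'E'
from h import *
a=get_image("wrist");import pickle;pickle.dump(a,open("w2.pkl","wb"));crop(a,"w2",0,0,560,420,1.4)
b=pickle.load(open("w1.pkl","rb"));crop(b,"w1c",120,20,430,190,2.5)
E
```

```text
clock: 2.22
position: [0.5821, -0.0595, 0.2819]
eef_rot: [0.999, -0.044, -0.002, 0.001]
ft_force: [-0.7, -0.5, -0.6]
opening: 0.004
```

View pics/w2.png

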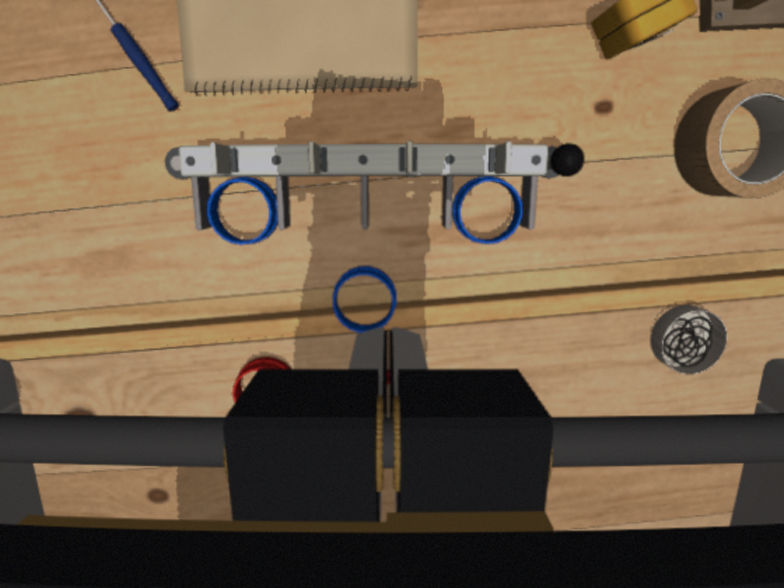

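View pics/w1c.png

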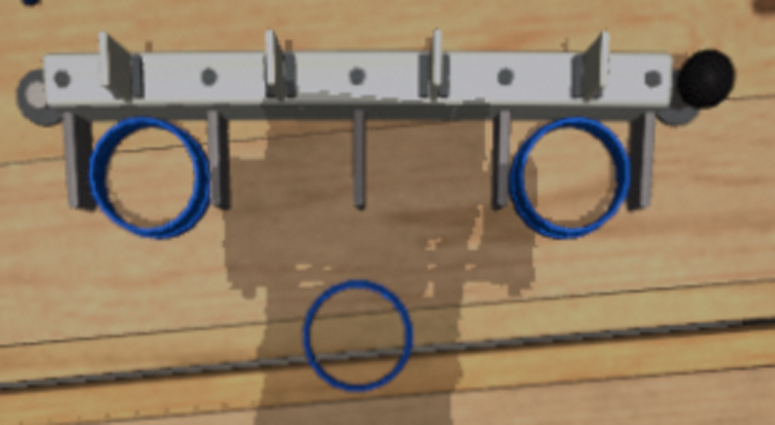

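```bash
python3 - <<'E'
from h import *
import pickle;a=pickle.load(open("w1.pkl","rb"));b=pickle.load(open("w2.pkl","rb"))
A=lambda x,y:((x-.75)/2.5+120,(y-.75)/2.5+20)
B=lambda x,y:((x-.2)/1.4,(y-.2)/1.4)
P={}
for n,s,t in [("L",(62,79),(190,160)),("M",(357,77),(362,160)),("R",(653,78),(536,160))]:
    X,e=tri(ray(a,*A(*s)),ray(b,*B(*t)));P[n]=plane(b,*B(*t),.045);print(n,X.round(4),np.round(e,4),P[n].round(4),plane(a,*A(*s),.045).round(4))
d=P["L"]-P["R"];yaw=np.arctan2(-d[0],d[1]);print("yaw",yaw,np.hypot(*d[:2]))
c,s=np.cos(yaw),np.sin(yaw);O=P["M"][:2]-.061*np.array([c,s]);print("O",O)
out=[]
for im,nm,box in((a,"w1",(230,125,295,180)),(b,"w2",(230,185,290,240))):
    h=cv2.cvtColor(im["pixels"],cv2.COLOR_RGB2HSV);m=cv2.inRange(h,(100,110,40),(128,255,255));x0,y0,x1,y1=box
    k=np.zeros_like(m);k[y0:y1,x0:x1]=m[y0:y1,x0:x1]
    p=cv2.findNonZero(k);(x,y),r=cv2.minEnclosingCircle(p);X=plane(im,x,y,.028 if 0 else .02);out.append(ray(im,x,y))
    q=X[:2]-O;print(nm,x,y,r,cv2.boundingRect(p),X.round(4),"rack",c*q[0]+s*q[1],-s*q[0]+c*q[1])
print(tri(*out))
i=get_state();print(i["position"])
W=lambda x,y:O+np.array([c*x-s*y,s*x+c*y])
for p in((.061,-.145),(.061,-.114),(.061,.082),(.061,.114),(-.071,.0),(.017,.038)):print(p,W(*p).round(4))
E
```

```text
L [0.6834 0.103  0.0421] [0.0001 0.0001] [0.6832 0.1019 0.045 ] [0.6826 0.1019 0.045 ]
M [ 0.6692 -0.0449  0.0475] [0.0003 0.0003] [ 0.6694 -0.0445  0.045 ] [ 0.6697 -0.0452  0.045 ]
R [ 0.6568 -0.191   0.0491] [0.0001 0.0001] [ 0.6569 -0.1922  0.045 ] [ 0.6577 -0.1925  0.045 ]
yaw -0.08901782471178461 0.29530353585616426
O [ 0.60863131 -0.03904491]
w1 262.6005554199219 153.74301147460938 22.007259368896484 (242, 132, 43, 44) [ 0.5415 -0.0324  0.02  ] rack -0.06747559319469855 0.000661281947069956
w2 259.5 213.5 23.759307861328125 (238, 190, 45, 48) [ 0.5423 -0.0319  0.02  ] rack -0.0667511343137596 0.00121578394201728
(array([ 0.54131969, -0.03192845,  0.01633754]), [np.float64(0.0002980275698451075), np.float64(0.00029802756984513665)])
[ 0.58163709 -0.05927695  0.28407907]
(0.061, -0.145) [ 0.6565 -0.1889]
(0.061, -0.114) [ 0.6593 -0.158 ]
(0.061, 0.082) [0.6767 0.0372]
(0.061, 0.114) [0.6795 0.0691]
(-0.071, 0.0) [ 0.5379 -0.0327]
(0.017, 0.038) [ 0.6289 -0.0027]
```

```bash

python3 -m creep '[[0,0.43,0.5,0,0,0,0],[0,0.86,1,0.3,0,0,0],[0,0.86,1,0.8,0,0,0],[0,0.86,1,0.8,0,0,0]]'
python3 - <<'E'
from h import *
s=get_state();p=s["position"];O=np.array([.60863,-.03904]);c,n=np.cos(-.088),np.sin(-.088);q=p[:2]-O;print(p,s["eef_rot"],"rack",c*q[0]+n*q[1],-n*q[0]+c*q[1])
E
```

```text
clock: 2.78
position: [0.6565, -0.1676, 0.2016]
eef_rot: [0.999, -0.044, -0.004, 0.001]
ft_force: [0.4, 0.7, 0.3]
opening: 0.005
[ 0.65654713 -0.16756511  0.20162347] [ 9.99007331e-01 -4.44009106e-02 -3.53891488e-03  6.23125125e-04] rack 0.05902732887147705 -0.12381651698386675
```

```bash

python3 -m creep '[[0,0.02,0.25,0,0,0,0],[0,0.02,0.25,0.5,0,0,0],[0,0.02,0.25,0.95,0,0,0],[0,0.02,0.25,0.95,0,0,0]]'
python3 - <<'E'
from h import *
s=get_state();p=s["position"];O=np.array([.60863,-.03904]);c,n=np.cos(-.088),np.sin(-.088);q=p[:2]-O;print(p,s["eef_rot"],"rack",c*q[0]+n*q[1],-n*q[0]+c*q[1])
a=get_image("scene");crop(a,"s2",190,90,350,250,4);a=get_image("wrist");crop(a,"w3",0,0,560,420,1.4)
E
```

```text
clock: 3.28
position: [0.6547, -0.1932, 0.1067]
eef_rot: [0.999, -0.045, -0.005, 0.0]
ft_force: [-1.0, -0.0, 0.4]
opening: 0.011
[ 0.65468747 -0.19315519  0.10671487] [ 9.98997938e-01 -4.45067033e-02 -4.70694436e-03  3.44774387e-04] rack 0.05942388799543858 -0.14947100845466946
```

View pics/s2.png

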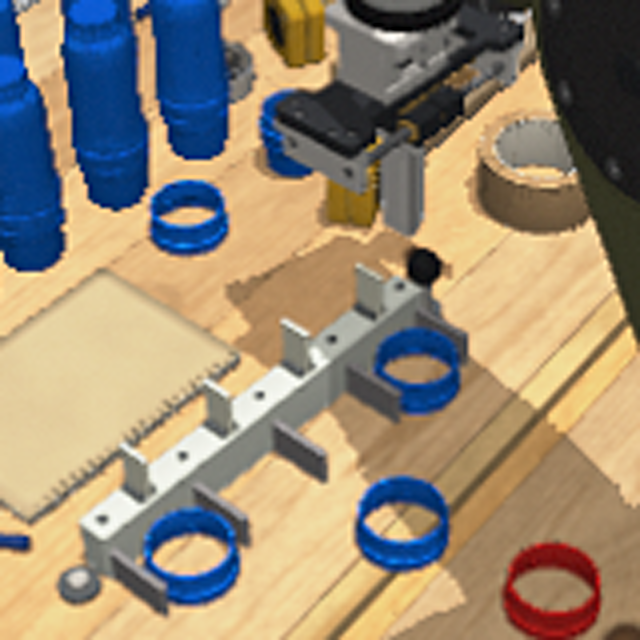

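View pics/w3.png

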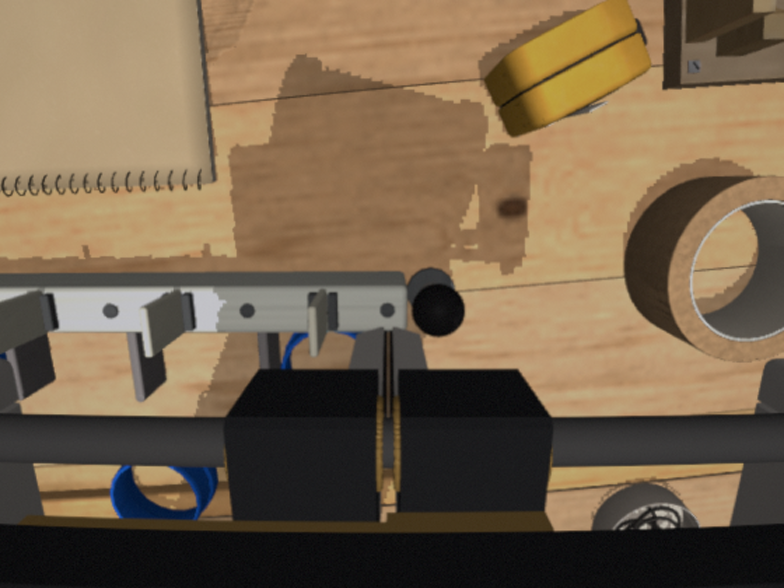

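```bash

python3 -m creep '[[0,0.015,0.0,0.15,0,0,0],[0,0.015,0,0.28,0,0,0],[0,0.015,0,0.28,0,0,0]]'
python3 -m creep '[[0,0,-0.12,0,0,0,0],[0,0,-0.28,0,0,0,0],[0,0,-0.44,0,0,0,0],[0,0,-0.56,0,0,0,0],[0,0,-0.56,0,0,0,0]]'
cat > st.py <<'E'
from h import *
s=get_state();p=s["position"];O=np.array([.60863,-.03904]);c,n=np.cos(-.088),np.sin(-.088);q=p[:2]-O
R=cv2.Rodrigues
from scipy.spatial.transform import Rotation as Ro
M=Ro.from_quat(s["eef_rot"]).as_matrix();print(s["clock"].__round__(2),p.round(4),"rack",round(c*q[0]+n*q[1],4),round(-n*q[0]+c*q[1],4),"tilt",M[:2,2].round(4),"yaw",np.arctan2(M[1,0],M[0,0]).round(4),"F",s["ft_force"].round(2))
E
python3 - <<'E'
from st import *
a=get_image("scene");crop(a,"s3",190,90,350,250,4)
E
```

```text
clock: 3.75
position: [0.6575, -0.1935, 0.0814]
eef_rot: [0.999, -0.044, -0.003, 0.001]
ft_force: [0.5, 0.2, 0.3]
opening: 0.005
clock: 4.38
position: [0.6629, -0.1361, 0.082]
eef_rot: [0.999, -0.044, -0.002, 0.001]
ft_force: [-1.5, 4.6, 8.5]
opening: 0.004
4.38 [ 0.6629 -0.1361  0.082 ] rack 0.0626 -0.092 tilt [-0.0042 -0.0011] yaw -0.0874 F [-1.5   4.61  8.5 ]
```

View pics/s3.png

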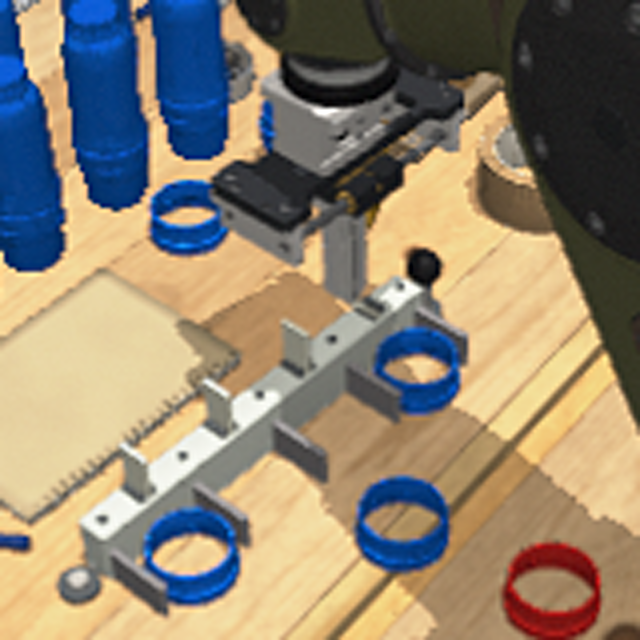

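```bash

python3 -m creep '[[0,-0.01,-0.1,0,0,0,0],[0,-0.01,-0.2,0,0,0,0],[0,-0.01,-0.3,0,0,0,0],[0,-0.01,-0.3,0,0,0,0]]'
python3 - <<'E'
from st import *
a=get_image("scene");crop(a,"s4",190,90,350,250,4)
E
```

```text
clock: 4.92
position: [0.6646, -0.1056, 0.0821]
eef_rot: [0.999, -0.043, -0.002, 0.0]
ft_force: [0.2, -1.0, -0.1]
opening: 0.007
4.92 [ 0.6646 -0.1056  0.0821] rack 0.0616 -0.0614 tilt [-0.0043 -0.0008] yaw -0.0868 F [ 0.22 -0.96 -0.14]
```

View pics/s4.png

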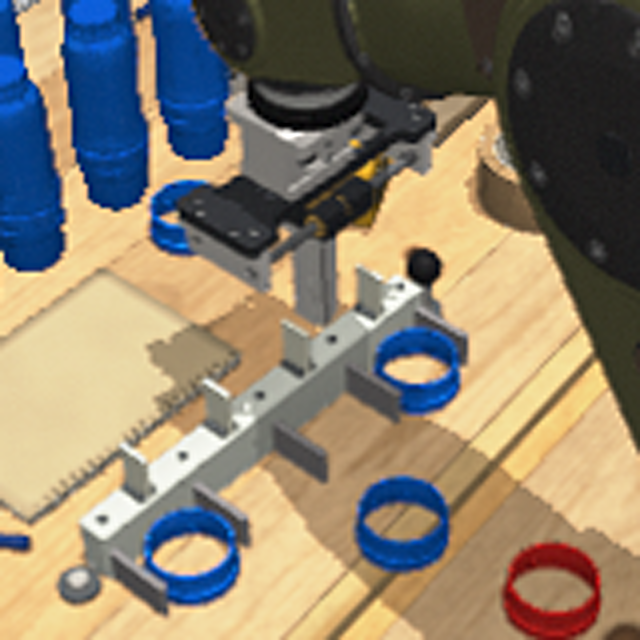

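Tab D was bent, and has sprung upright again (scene crop (368,290)). On to tab C.

```bash

python3 -m creep '[[0,-0.0,-0.16,0,0,0,0],[0,0,-0.32,0,0,0,0],[0,0,-0.48,0,0,0,0],[0,0,-0.64,0,0,0,0],[0,0,-0.75,0,0,0,0]]'
python3 -m creep '[[0,0,-0.03,0,0,0,0],[0,0,-0.03,0,0,0,0]]'
python3 - <<'E'
from st import *
a=get_image("scene");crop(a,"s5",190,90,350,250,4)
E
```

```text
clock: 5.6
position: [0.6712, -0.03, 0.082]
eef_rot: [0.999, -0.043, -0.002, 0.0]
ft_force: [-0.5, 0.1, 0.5]
opening: 0.005
clock: 5.85
position: [0.6715, -0.0269, 0.0819]
eef_rot: [0.999, -0.043, -0.002, 0.0]
ft_force: [0.4, 0.6, -0.0]
opening: 0.006
5.85 [ 0.6715 -0.0269  0.0819] rack 0.0615 0.0176 tilt [-0.0043 -0.0007] yaw -0.0862 F [ 0.43  0.56 -0.02]
```

View pics/s5.png

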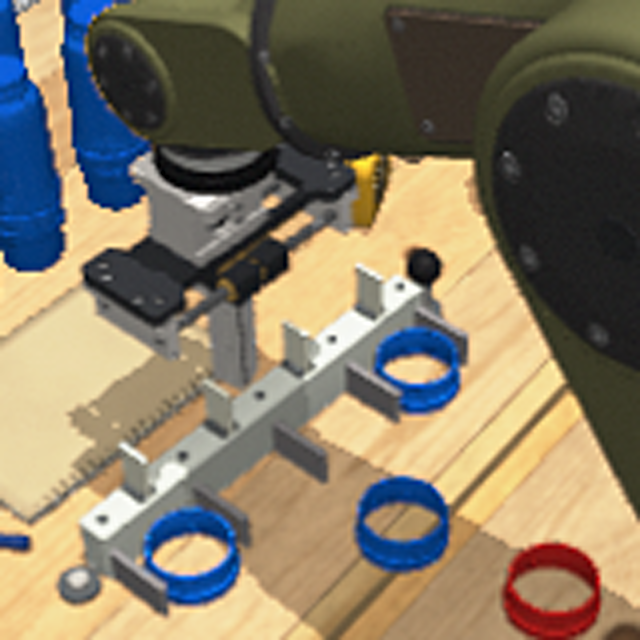

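```bash

python3 -m creep '[[0,-0.0,-0.16,0,0,0,0],[0,0,-0.32,0,0,0,0],[0,0,-0.48,0,0,0,0],[0,0,-0.64,0,0,0,0],[0,0,-0.64,0,0,0,0]]'
python3 - <<'E'
from st import *
a=get_image("scene");crop(a,"s6",190,90,350,250,4)
E
```

```text
clock: 6.52
position: [0.677, 0.0382, 0.0818]
eef_rot: [0.999, -0.042, -0.002, 0.0]
ft_force: [-0.6, -0.8, 0.1]
opening: 0.0
6.53 [0.677  0.0382 0.0818] rack 0.0613 0.0829 tilt [-0.0043 -0.0005] yaw -0.0849 F [-0.63 -0.83  0.08]
```

View pics/s6.png

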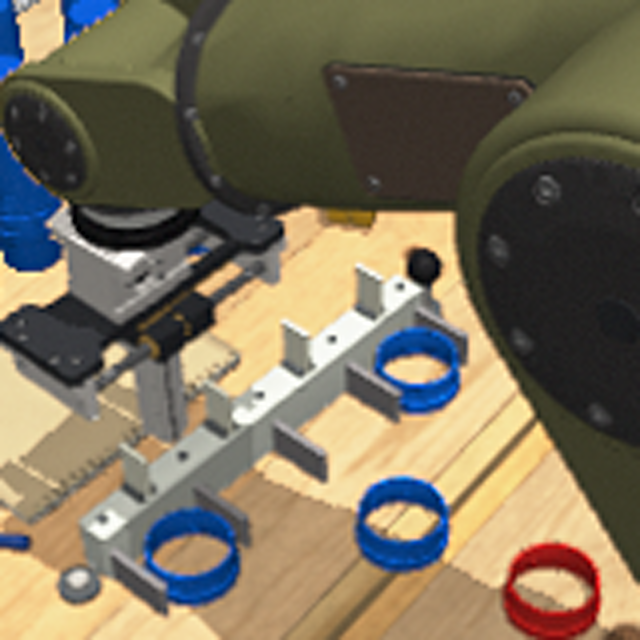

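Tabs C and B are upright too, and tab A untouched at (135,470). Now I lift, open, and move above the loose cap.

```bash

python3 -m creep '[[0,0,0,-0.4,0,0,0],[0,0,0,-0.8,0,0,0],[1,-0.3,0.2,-0.8,0,0,0],[1,-0.7,0.4,-0.8,0,0,0],[1,-0.7,0.4,-0.8,0,0,0]]'
python3 -m creep '[[1,-0.3,0.2,0,0,0,0],[1,-0.6,0.4,0,0,0,0],[1,-0.6,0.4,0,0,0,0],[1,-0.6,0.4,0,0,0,0]]'
python3 - <<'E'
from st import *
print(s["opening"])
a=get_image("wrist");crop(a,"w4",0,0,560,420,1.4);b=get_image("top")
import pickle;pickle.dump(b,open("t4.pkl","wb"));crop(b,"t4",235,155,370,255,5)
E
```

```text
clock: 7.2
position: [0.6023, 0.0021, 0.1624]
eef_rot: [0.999, -0.044, -0.003, 0.0]
ft_force: [0.7, 0.0, 0.8]
opening: 0.288
clock: 7.7
position: [0.54, -0.0325, 0.1631]
eef_rot: [0.999, -0.044, -0.002, 0.0]
ft_force: [0.7, -0.2, -0.2]
opening: 0.712
7.7 [ 0.54   -0.0325  0.1631] rack -0.0689 0.0005 tilt [-0.0042 -0.0007] yaw -0.0875 F [ 0.72 -0.2  -0.21]
0.7116240074085544
```

View pics/w4.png

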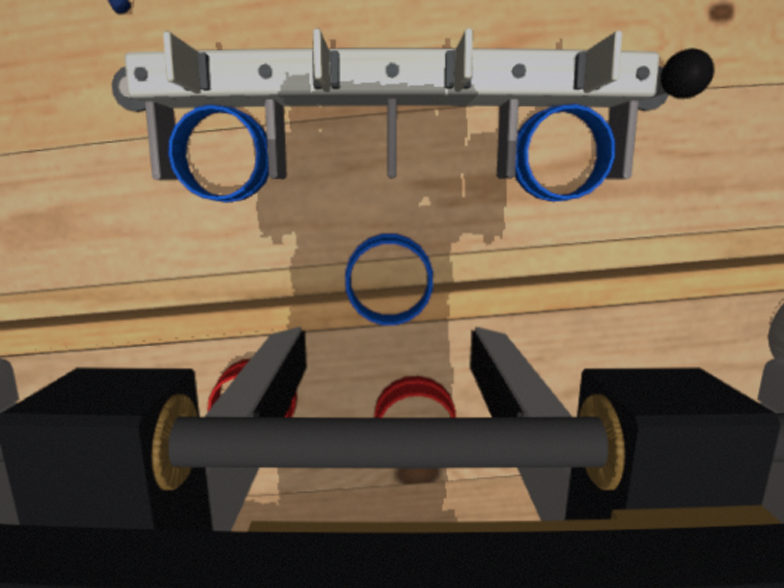

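View pics/t4.png

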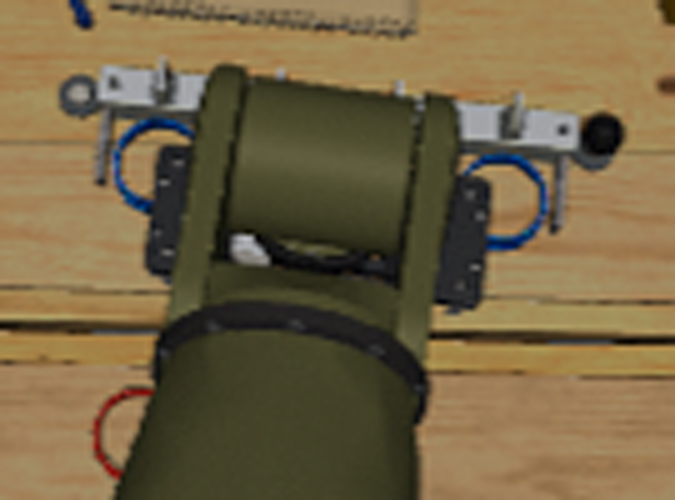

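```bash

python3 - <<'E'
from h import *
import pickle;a=pickle.load(open("w1.pkl","rb"))
O=np.array([.60863,-.03904]);c,n=np.cos(-.088),np.sin(-.088)
for u,v in((271,306),(388,320),(368,215)):
    q=plane(a,u/1.4,v/1.4,.02)[:2]-O;print(c*q[0]+n*q[1],-n*q[0]+c*q[1])
E
python3 -m creep '[[1,0.015,0,0.3,0,0,0],[1,0.015,0,0.6,0,0,0],[1,0.015,0,0.9,0,0,0],[1,0.015,0,0.9,0,0,0]]'
python3 - <<'E'
from st import *
print(s["opening"])
a=get_image("wrist");crop(a,"w5",0,0,560,420,1.4)
E
```

```text
-0.1608318269604121 0.10174436534080758
-0.17557470961339405 -0.01986212471652841
-0.06723595863007144 0.0003670985762002565
clock: 8.3
position: [0.5403, -0.032, 0.0709]
eef_rot: [0.999, -0.043, -0.004, 0.0]
ft_force: [-1.3, -0.3, 0.6]
opening: 1.0
8.3 [ 0.5403 -0.032   0.0709] rack -0.0687 0.001 tilt [-0.0088 -0.0002] yaw -0.0864 F [-1.29 -0.27  0.6 ]
1.0002866988285184
```

View pics/w5.png

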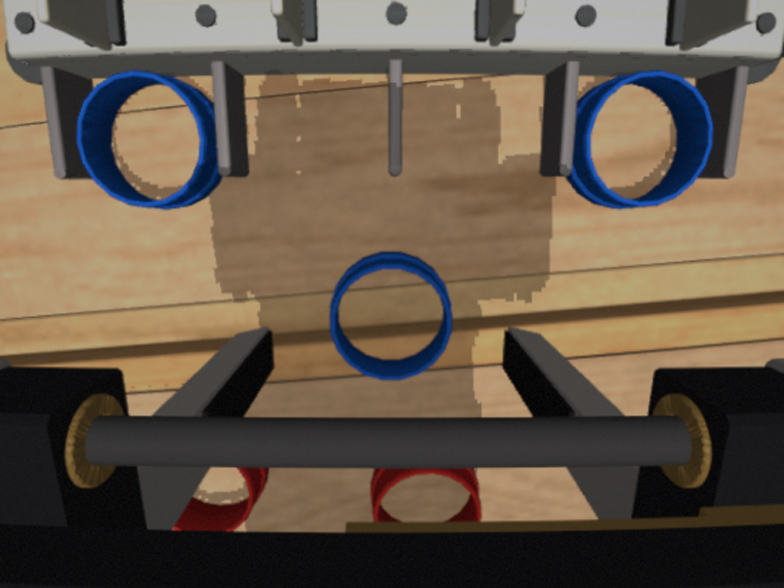

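```bash

python3 -m creep '[[1,0.01,0,0.25,0,0,0],[1,0.01,0,0.45,0,0,0],[1,0.01,0,0.55,0,0,0],[1,0.01,0,0.55,0,0,0]]'
python3 st.py
```

```text
clock: 8.85
position: [0.5422, -0.0322, 0.018]
eef_rot: [0.999, -0.043, -0.003, 0.0]
ft_force: [0.1, -0.3, 0.5]
opening: 1.0
8.85 [ 0.5422 -0.0322  0.018 ] rack -0.0668 0.001 tilt [-0.0058 -0.0006] yaw -0.0864 F [ 0.13 -0.32  0.48]
```

```bash

python3 -m creep '[[1,0,-0.1,0.02,0,0,0],[1,0,-0.2,0.02,0,0,0],[1,0,-0.29,0.02,0,0,0],[1,0,-0.37,0.02,0,0,0],[1,0,-0.44,0.02,0,0,0]]'
python3 -m creep '[[1,0,-0.04,0,0,0,0],[1,0,-0.06,0,0,0,0],[1,0,-0.06,0,0,0,0]]'
python3 - <<'E'
from st import *
a=get_image("wrist");crop(a,"w6",0,0,560,420,1.4);import pickle;pickle.dump(a,open("w6.pkl","wb"))
h=cv2.cvtColor(a["pixels"],cv2.COLOR_RGB2HSV);m=cv2.inRange(h,(100,110,40),(128,255,255))
for k in cv2.findContours(m,cv2.RETR_EXTERNAL,cv2.CHAIN_APPROX_NONE)[0]:
    if cv2.contourArea(k)>300:print(cv2.boundingRect(k))
E
```

```text
clock: 9.48
position: [0.546, 0.0122, 0.016]
eef_rot: [0.999, -0.043, -0.003, 0.0]
ft_force: [-0.3, 0.2, -0.4]
opening: 0.998
clock: 9.85
position: [0.5465, 0.0182, 0.016]
eef_rot: [0.999, -0.043, -0.003, 0.0]
ft_force: [-0.9, -0.6, 0.1]
opening: 1.004
9.85 [0.5465 0.0182 0.016 ] rack -0.0669 0.0516 tilt [-0.0058 -0.0006] yaw -0.0862 F [-0.91 -0.62  0.06]
(250, 197, 115, 102)
(528, 98, 32, 59)
(84, 24, 138, 134)
```

View pics/w6.png

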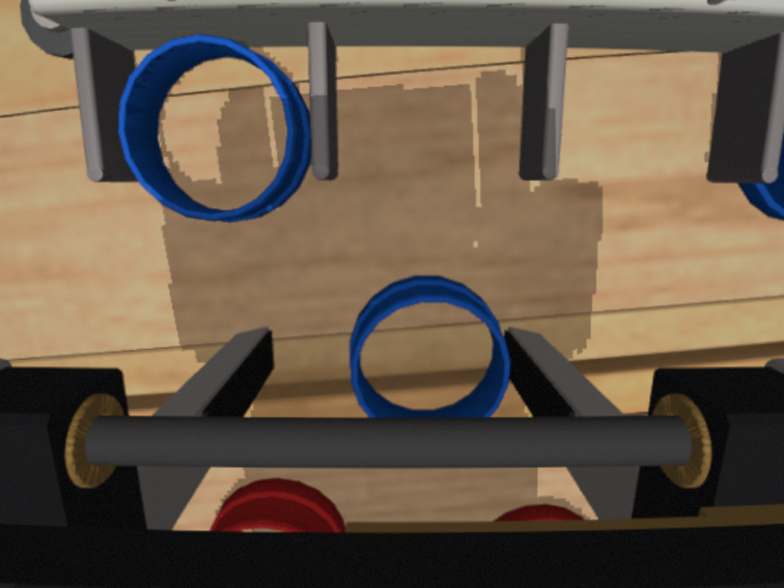

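```bash

python3 - <<'E'
from h import *
import pickle;a=pickle.load(open("w6.pkl","rb"))
O=np.array([.60863,-.03904]);c,n=np.cos(-.088),np.sin(-.088)
for nm,u,v,z in(("front",429,277,.028),("left",350,345,.028),("right",508,345,.028),("divL",325,175,.03),("divR",549,177,.03)):
    q=plane(a,u/1.4,v/1.4,z)[:2]-O;print(nm,c*q[0]+n*q[1],-n*q[0]+c*q[1])
E
```

```text
front -0.03297128589985621 0.038560487797113685
left -0.058041421492660866 0.06655559288661005
right -0.058055775643969944 0.0093255683755945
divL 0.0015759661356366285 0.07360553728165117
divR 0.0012042058542215104 -0.0002993437867179628
```

The cap moved left to y≈0.038 (rim px 350–508 in the enlarged picture), and is centred between the dividers at 325 and 549. Next I back off, narrow the jaws to a cradle and push forward.

```bash

python3 -m creep '[[1,0,0.08,0,0,0,0],[1,-0.2,0.1,0,0,0,0],[1,-0.4,0.13,0,0,0,0],[0.43,-0.42,0.136,0,0,0,0],[0.43,-0.42,0.136,0,0,0,0]]'
python3 -m creep '[[0.43,0,0,0,0,0,0],[0.43,0,0,0,0,0,0],[0.43,0,0,0,0,0,0],[0.43,0,0,0,0,0,0]]'
python3 - <<'E'
from st import *
print(s["opening"])
a=get_image("wrist");crop(a,"w7",0,0,560,420,1.4)
E
```

```text
clock: 10.52
position: [0.5042, 0.0079, 0.0165]
eef_rot: [0.999, -0.043, -0.003, 0.0]
ft_force: [-0.7, -0.5, 0.2]
opening: 0.824
clock: 11.02
position: [0.5042, 0.0079, 0.0165]
eef_rot: [0.999, -0.043, -0.003, 0.0]
ft_force: [0.3, -0.7, -0.0]
opening: 0.438
11.03 [0.5042 0.0079 0.0165] rack -0.1081 0.0376 tilt [-0.0051 -0.0006] yaw -0.0866 F [ 0.3  -0.71 -0.03]
0.4381798069384397
```

View pics/w7.png

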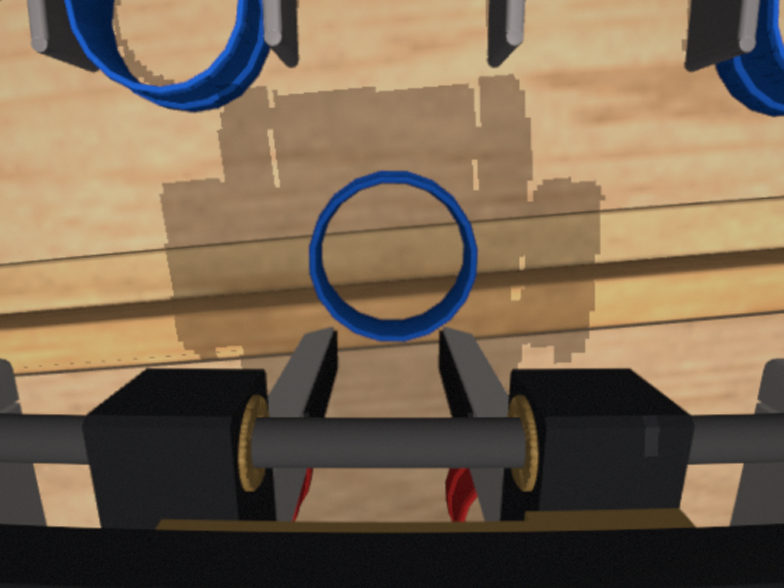

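```bash

python3 -m creep '[[0.43,0.15,0,0,0,0,0],[0.43,0.28,0,0,0,0,0],[0.43,0.4,0,0,0,0,0],[0.43,0.5,0,0,0,0,0],[0.43,0.55,0,0,0,0,0]]'
python3 - <<'E'
from st import *
print(s["opening"])
a=get_image("wrist");crop(a,"w8",0,0,560,420,1.4)
E
```

```text
clock: 11.7
position: [0.5594, 0.0031, 0.0161]
eef_rot: [0.999, -0.043, -0.003, 0.0]
ft_force: [-0.0, -0.9, 0.2]
opening: 0.43
11.7 [0.5594 0.0031 0.0161] rack -0.0527 0.0377 tilt [-0.0053 -0.0006] yaw -0.0866 F [-0.01 -0.86  0.19]
0.42973672338830726
```

View pics/w8.png

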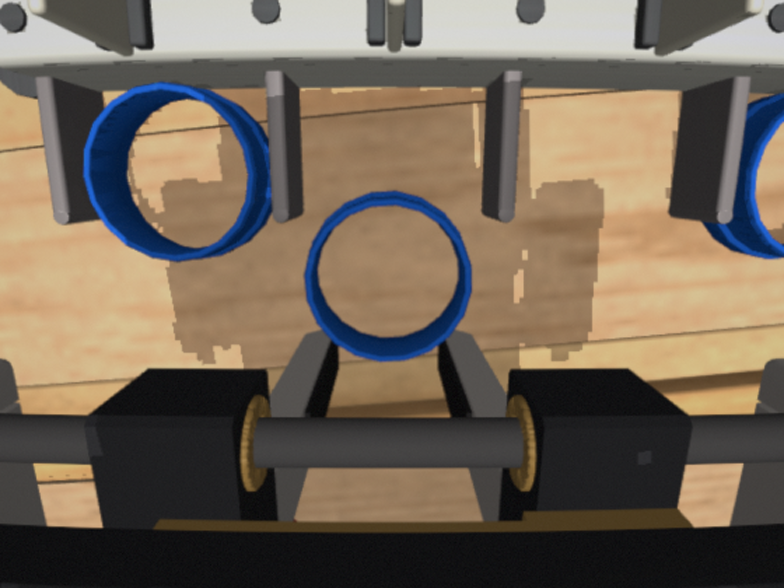

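```bash

python3 -m creep '[[0.43,0.08,0.02,0,0,0,0],[0.43,0.16,0.023,0,0,0,0],[0.43,0.22,0.023,0,0,0,0],[0.43,0.28,0.023,0,0,0,0],[0.43,0.31,0.023,0,0,0,0]]'
python3 - <<'E'
from st import *
print(s["opening"])
a=get_image("wrist");crop(a,"w9",0,0,560,420,1.4)
E
```

```text
clock: 12.38
position: [0.5907, -0.0019, 0.016]
eef_rot: [0.999, -0.043, -0.002, 0.0]
ft_force: [-0.3, 0.4, 0.2]
opening: 0.429
12.38 [ 0.5907 -0.0019  0.016 ] rack -0.0211 0.0354 tilt [-0.0049 -0.0006] yaw -0.0866 F [-0.27  0.42  0.17]
0.42944205859321605
```

View pics/w9.png

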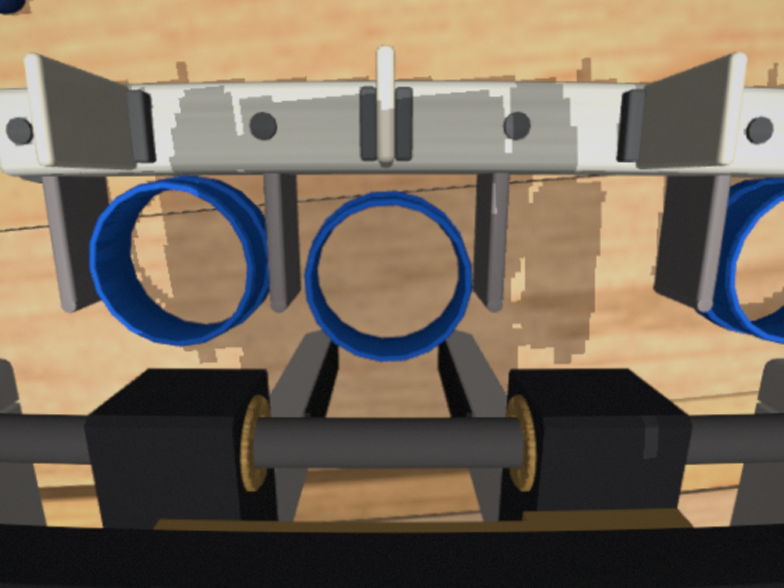

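```bash

python3 -m creep '[[0.43,0.02,0,0,0,0,0],[0.43,0.035,0,0,0,0,0],[0.43,0.045,0,0,0,0,0],[0.43,0.045,0,0,0,0,0]]'
python3 -m creep '[[0.43,0.01,0,0,0,0,0],[0.43,0.02,0,0,0,0,0],[0.43,0.02,0,0,0,0,0]]'
python3 - <<'E'
from st import *
a=get_image("wrist");crop(a,"w10",0,0,560,420,1.4);a=get_image("scene");crop(a,"s10",190,90,350,250,4)
E
```

```text
clock: 12.92
position: [0.5954, -0.0023, 0.016]
eef_rot: [0.999, -0.043, -0.002, 0.0]
ft_force: [0.9, -0.3, 0.5]
opening: 0.427
clock: 13.3
position: [0.5974, -0.0025, 0.0159]
eef_rot: [0.999, -0.043, -0.002, 0.0]
ft_force: [-0.6, 0.0, 0.3]
opening: 0.429
13.3 [ 0.5974 -0.0025  0.0159] rack -0.0144 0.0354 tilt [-0.0048 -0.0006] yaw -0.0866 F [-0.56  0.03  0.33]
```

View pics/w10.png

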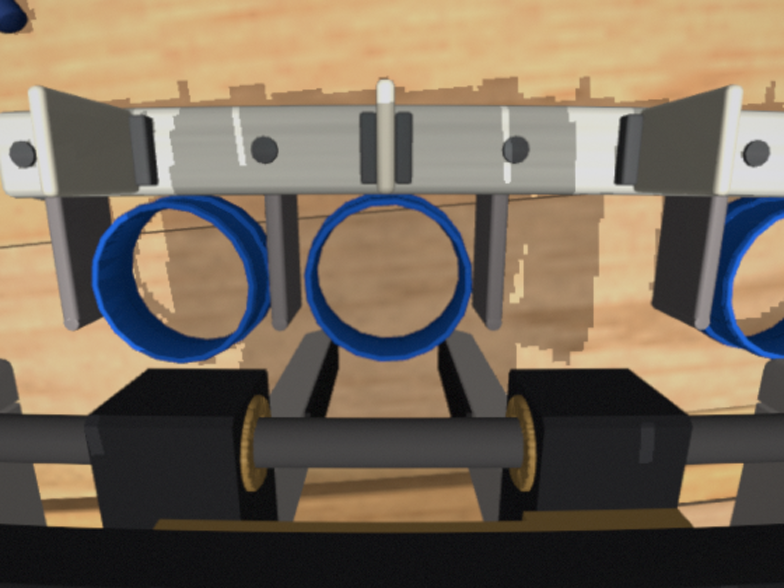

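Almost there (cap rim 193–360, stock cap 195–361), but no contact force yet. I'll creep on until force appears.

```bash

python3 -m creep '[[0.43,0.005,0,0,0,0,0],[0.43,0.01,0,0,0,0,0],[0.43,0.01,0,0,0,0,0]]'
python3 st.py
```

```text
clock: 13.78
position: [0.5978, -0.0025, 0.0158]
eef_rot: [0.999, -0.043, -0.003, 0.0]
ft_force: [-5.5, -0.4, 2.1]
opening: 0.435
13.78 [ 0.5978 -0.0025  0.0158] rack -0.014 0.0354 tilt [-0.0062 -0.0005] yaw -0.0866 F [-5.47 -0.41  2.15]
```

Contact: the tool is stopped with 5.5 N against it, so the cap is home. I retreat straight back, then up.

```bash

python3 -m creep '[[0.43,-0.1,0,0,0,0,0],[0.43,-0.35,0,0,0,0,0],[0.43,-0.35,0,-0.4,0,0,0],[0.43,-0.35,0,-0.9,0,0,0],[0.43,-0.35,0,-0.9,0,0,0]]'
python3 -m creep '[[0.43,-0.1,0,-0.5,0,0,0],[0.43,-0.2,0,-0.9,0,0,0],[0.43,-0.2,0,-0.9,0,0,0]]'
python3 - <<'E'
from st import *
a=get_image("wrist");crop(a,"w11",0,0,560,420,1.4);b=get_image("scene");crop(b,"s11",190,90,350,250,4)
h=cv2.cvtColor(a["pixels"],cv2.COLOR_RGB2HSV);m=cv2.inRange(h,(100,110,40),(128,255,255))
for k in cv2.findContours(m,cv2.RETR_EXTERNAL,cv2.CHAIN_APPROX_NONE)[0]:
    if cv2.contourArea(k)>300:
        b=cv2.boundingRect(k);X=plane(a,b[0]+b[2]/2,b[1]+b[3]/2,.02)[:2]-O;print(b,c*X[0]+n*X[1],-n*X[0]+c*X[1])
E
```

```text
clock: 14.4
position: [0.565, 0.0005, 0.1098]
eef_rot: [0.999, -0.043, 0.0, 0.0]
ft_force: [-0.5, -0.1, -0.7]
opening: 0.432
clock: 14.78
position: [0.5453, 0.0023, 0.2017]
eef_rot: [0.999, -0.043, 0.003, 0.001]
ft_force: [0.6, -0.1, 0.0]
opening: 0.432
14.78 [0.5453 0.0023 0.2017] rack -0.0667 0.0356 tilt [ 0.0053 -0.0012] yaw -0.0864 F [ 0.64 -0.11  0.03]
(392, 85, 63, 61) 0.017592272433593063 -0.11548103022253985
(172, 85, 64, 61) 0.016711433544600855 0.112092407083959
(248, 84, 59, 61) 0.017567574802691117 0.036264231053725185
```

View pics/w11.png

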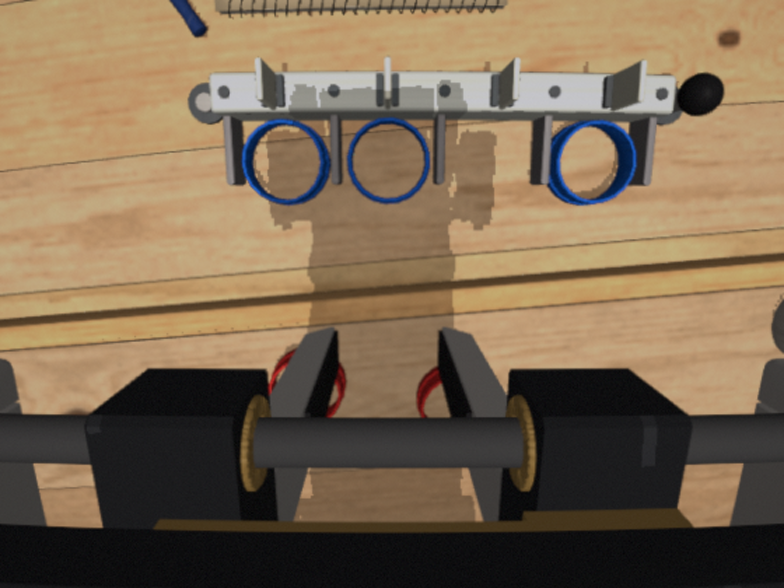

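View pics/s11.png

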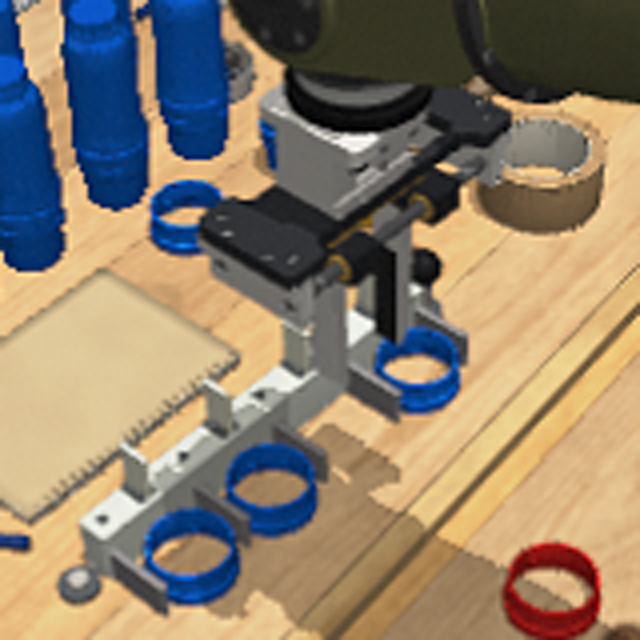

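The cap stands in the third lane from the knob, level with the stock caps (rack x 0.0176 against 0.0176 and 0.0167). All four tabs are upright and the robot touches nothing.

```bash
python3 -c "
from bench import *
print(hand_in())"
```

```text
the job is handed in; nothing more can be done
None
```

The job is done and handed in at about 15 s on the clock.

- **Tabs:** The knobbed post is at the rack's right end (−y). I swept the closed fingertips from there along the rail over tab_d, tab_c and tab_b, and stopped short of tab_a. I saw tab_d bent over, and every swept tab was upright again after the finger passed. I have no picture of tab_c or tab_b while bent.
- **Cap:** I pushed the loose cap about 37 mm left with one finger. Then I cradled it between the part-open fingers and pushed it straight into the third lane (rack y = +0.038) until the rail stopped it with 5.5 N.
- **Last checks:** The wrist view puts the cap at rack x 0.0176, y 0.036. The stock caps are at x 0.0176 and 0.0167, where they belong. All four tabs stand upright and the robot touches nothing.
- **Not checked or unclear:** The cartridge and tin were never approached, but I took no final measurement of them. While tab_d was bent, one force reading showed about 8.5 N upward, above the 1 to 3 N expected. It was gone at the next reading.

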